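# Close the caddy gate past its spring catch

### The job

Close the green gate of the wooden caddy: press the flat brass spring catch down with the fingertips and keep it held down while you push the gate over it towards the blue spoon rest, until the gate is fully home against its stops. Then let go and stand clear, so that the catch springs fully up behind the gate and locks it. Only press and push: lift nothing, and leave the spoon rest, the dish scrubber and the lid lifter where they are.

Things in the scene. Friction and masses are not known exactly. Their poses are not given: they have to be found in the camera images.
- caddy: Fixed wooden caddy, 290 mm long (x -120 to +170), 146 wide, base board 14 thick. Origin on the counter below the rear edge of the catch's cross piece. +x: closing direction of the gate, from the end with the brass strip to the bay with the spoon rest; z up. Side walls at y = +-65 mm, tops 36 above the counter; steel lips inside hold the gate down (102 clear). Rear bar at x -120 to -108, 12 high.
- gate: Loose green gate captive in the caddy's channels, waxed, slides easily along the caddy's x only. Origin under its middle, on the base board; axes as the caddy's. Green board: x = -8 to +8 mm, 98 wide, top 44 above the origin. Side runners (y = +-52 mm, 10 high) reach 60 behind and 40 ahead. In the caddy's frame its origin starts at x = -43 to -13 mm and is at +25 mm when fully home.
- gate_push (a point): Middle of the green board's rear face, the face to push towards +x, 31 mm above the base board. Here the face spans 18 to 44 mm above the base board, over an archway 44 mm wide through which the catch's strip runs. Beside the archway the legs reach down to 6 mm above the base board; they strike the cross piece of a raised catch (gate then stops at caddy x = -8 mm).
- catch (a joint): Travel of the brass spring catch: 0 = fully up, 0.011 m = fully down. About 4 N starts it, 10 N holds it fully down; let go, it springs up. The gate passes over it only when it is down more than 8 mm. Pressing anywhere on it lowers it all, level. With the gate home its cross piece rises 3 mm behind the gate's legs.
- catch_top (a point): On the catch's flat top, centre line of its strip, 50 mm behind the caddy's origin; moves with it. The catch is a flat T of one height: strip 36 mm wide, caddy x = -95 to 0; cross piece 84 mm wide, x = 0 to 14. Top 28 mm above the counter when up, 17 mm when fully down. A fingertip can slide along it all the way, on over the cross piece.
- spoon_rest: Blue ceramic spoon rest, dish 80 mm across and 16 mm high with a stub handle, loose in the caddy's bay. Leave alone. Origin under its middle.
- scrubber: Round orange and white plastic dish scrubber, 60 mm across, 63 mm high, standing on the counter to the right (-y) of the caddy. Leave alone. Origin under its middle.
- lid_lifter: Steel lid lifter of 10 mm rod, 230 mm long, lying on the counter to the left (+y) of the caddy. Leave alone. Origin under the middle of its shaft, x along the shaft.
Not all that is in view belongs to the job. Of the things that look like the gate, the largest one is meant.

How it is judged:
On the way, in this order (a step that is already met when the one before it is completed fails the run):
1. the catch is pressed down while the gate is still behind it (value of joint catch above 0.0075 m and x of gate in the frame of caddy below -0.003 m), for 0.1 s.
2. the gate is over the held-down catch (value of joint catch above 0.0065 m and x of gate in the frame of caddy above 0.002 m).
At the end, for the whole second after the job is handed in: The gate rests within 4 mm of its stops, the catch has sprung up to within 3 mm of its top position behind it, and the spoon rest (20 mm), scrubber and lid lifter (25 mm) are where they were (x of gate in the frame of caddy above 0.021 m and value of joint catch below 0.003 m and linear speed of gate below 0.01 m/s and z of gate in the frame of caddy below 0.019 m and distance of spoon_rest from where it was at the start of the episode below 0.02 m and distance of each of scrubber, lid_lifter from where it was at the start of the episode below 0.025 m); the robot touches nothing.
It fails at once if the gate is lifted or tipped (z of gate in the frame of caddy above 0.022 m or angle between gate's own z axis and vertical above 0.2 rad).
It fails at once if the spoon rest is moved (distance of spoon_rest from where it was at the start of the episode above 0.02 m).
It fails at once if the scrubber is moved (distance of scrubber from where it was at the start of the episode above 0.025 m).
It fails at once if the lid lifter is moved (distance of lid_lifter from where it was at the start of the episode above 0.025 m).
It also fails if it takes over 35 s, if anything falls off the work surface, if the arm or the gripper's body presses on something with over 40 N, if the wrist force passes 120 N, or if a joint passes its speed limit or range.

### The arm

A 7-joint arm with a two-finger parallel gripper is mounted at the origin on the work surface. World frame = base frame: x ahead of the robot, y to its left, z up, the work surface at z = 0. Lengths are in m, angles in rad, forces in N, time in s.
With the tool pointing down it reaches from about 0.425 to 0.925 m from the base axis. Payload 6.8 kg.
Tool frame: the origin (TCP) lies between the finger pads; the fingertips stand 22 mm ahead of it and the grasp point (between the pads) lies 3 mm ahead of it; z points along the fingers, y is the direction in which the jaws open and shut (so a half turn about z gives the same grasp; the last joint's range is limited). The gripper opens to 85 mm and grips with 20 to 120 N. Pads are 22 mm wide; open, the fingers measure 114 mm over their backs; the gripper's body (76 mm by 85 mm) begins 54 mm behind the grasp point. The pads swing forward as they close: fully open they stand 13 mm farther back than shut.
Start: joints at [1.098, 0.477, 0.022, 1.555, -0.011, 1.109, -0.083], TCP at [0.241, -0.631, 0.253] pointing down, gripper open.
Joint ranges: [-2.96, 2.96], [-0.34, 2.1], [-1.41, 1.46], [0.24, 2.44], [-1.37, 4.51], [0.17, 1.92], [-2.96, 2.96]. Speed limits (rad/s): [2.39, 2.39, 3.14, 3.14, 3.14, 3.14, 3.14].

### API

Orientations are given as a unit quaternion [w, x, y, z].
In Python, from station import bot gives the robot as it stands. The module is installed in compiled form; this text tells all that it offers.
- The arm moves only by the tool drive_tool, never from a script. Its argument "series" is one flat list of numbers, 7 for each row, row after row: the opening, from -1 (shut) to 1 (fully open), then the shift along the tool's x, y, z in mm, then the turn, a rotation vector about the tool's x, y, z in rad. In form: [jaw, x, y, z, wx, wy, wz, jaw, x, y, z, wx, wy, wz, ...]. A call has 1 to 12 rows; each row shifts and turns the commanded pose from where the row before left it, along the tool's axes as they then stand; what a row does not reach is not made up. A row lasts 1/8 s, in which the tool goes at most 62.5 mm and 10.7 degrees, less where a joint would pass 70% of its speed; a pose out of reach is approached as far as the arm can. A call with a gripper value outside its range is refused whole. The fingers move at their own pace and stop on an object; "force" is the grip in N (left out, the last holds). Time passes only in rows, so rows that do not move let the fingers close. It gives the time, the measured TCP pose, the force and the opening at its end, in the units of the state.
- bot.get_obs(): the state, without advancing time (a new reading comes with each control period).
- bot.read_camera(name): name is "side" or "top"; returns a dict with "pixels" (480x640x3 uint8, blue, green, red), "camera_matrix" (3x3 intrinsics, pixels), "rvec" (rotation vector, rad) and "tvec" (3), from world to camera coordinates, as OpenCV has them. Camera axes: x right, y down, z forward; pixel columns grow to the right and rows downward; lengths in m; the calibration is good to about 2 mm. A picture is of the moment at which its call begins. There is no depth.
- bot.hand_in(): hands the job in, once; it reports no verdict.
The state is a dict: "t": time; "q": joint angles; "joint_vel": joint speeds; "joint_torque": joint torques, N m; "eef_pos": TCP position; "tool_rot": TCP orientation; "contact_force": force on the tool from outside, world axes, zero at the start; "torque": the same for the moment, N m; "gripper_width": opening from 0.0 (shut) to 1.0 (fully open).
Only numpy, scipy, OpenCV 4.12 (cv2) and the standard library are available. Lean on these libraries where they do the work, as an engineer would, in place of code of your own. Each camera call takes 0.05 s, during which the arm holds its last target. There are 200 camera calls.

## Working session

There is one attempt and no reset: what is moved stays moved. The work goes in short steps, Python scripts to look and compute and a tool call to move; the robot and the scene stay as the last step left them, time stands still between calls to the robot, and variables do not carry over. Pictures are saved under pics/ and viewed, about 8 in all and at most 12, crops included, and the job is handed in when it is done.

Besides the shell and the picture viewer there is one more tool, called after "Call:" in YAML: its name, and indented under it one key for each argument. drive_tool: Moves the arm, as the interface text tells. Its arguments: {"type":"object","properties":{"series":{"type":"array"},"force":{"type":"number"}},"required":["series"]}

```bash
mkdir -p pics; cat > h.py <<'E'
import numpy as np, cv2
from station import bot
def shot(name,fn,crop=None,s=1):
    c=bot.read_camera(name); im=np.ascontiguousarray(c["pixels"])
    if crop: x0,y0,x1,y1=crop; im=cv2.resize(im[y0:y1,x0:x1],None,fx=s,fy=s,interpolation=cv2.INTER_CUBIC)
    cv2.imwrite("pics/"+fn,im); return c
def ray(c,u,v,z):
    R=cv2.Rodrigues(np.array(c["rvec"],float))[0]; t=np.array(c["tvec"],float).ravel()
    d=R.T@np.linalg.solve(np.array(c["camera_matrix"]),[u,v,1.]); o=-R.T@t
    return o+d*(z-o[2])/d[2]
def proj(c,P): return cv2.projectPoints(np.array(P,float).reshape(-1,3),np.array(c["rvec"],float),np.array(c["tvec"],float),np.array(c["camera_matrix"]),None)[0].reshape(-1,2)
E
python3 - <<'E'
from h import *
for n in("top","side"):
    c=shot(n,n+"1.png"); R=cv2.Rodrigues(np.array(c["rvec"],float))[0]; print(n,-R.T@np.array(c["tvec"]).ravel(),c["camera_matrix"][0])
print(bot.get_obs())
E
```

```text
top [0.45739418 0.01744989 0.81029804] [439.87224151   0.         314.44059361]
side [0.12054394 0.66930434 0.57963172] [474.08177767   0.         322.62779257]
{'t': 0.1, 'q': array([ 1.09789072,  0.47771912,  0.02231431,  1.55635633, -0.01149676,
        1.10932847, -0.08309733]), 'joint_vel': array([ 0.00049462, -0.00192042,  0.00065347, -0.00076419,  0.00086163,
        0.00018208, -0.00090888]), 'joint_torque': array([ 4.53014058e-03, -5.97758138e+01,  1.61363292e+00, -2.81956708e+01,
        1.28257499e-02,  5.01949573e-03,  7.90048534e-05]), 'eef_pos': array([ 0.24064261, -0.63010104,  0.25241966]), 'tool_rot': array([-8.15724552e-04,  9.83405863e-01,  1.81417201e-01, -2.07801472e-04]), 'contact_force': array([-0.07089656, -0.33993309,  0.79537759]), 'torque': array([ 0.00788575, -0.01853351,  0.00667825]), 'gripper_width': 1.0006707027542336}
```

View pics/top1.png

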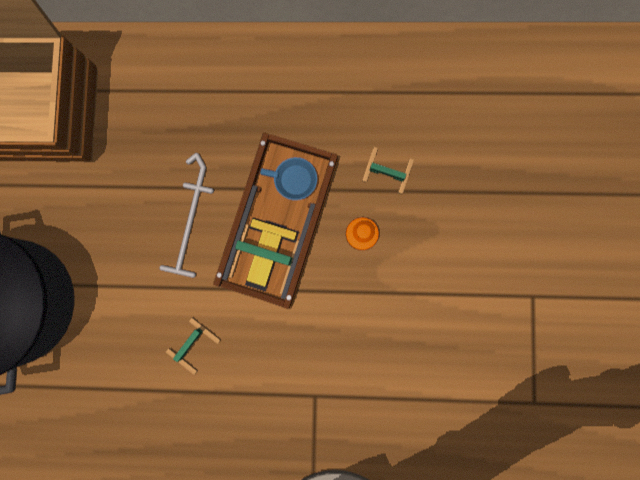

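View pics/side1.png

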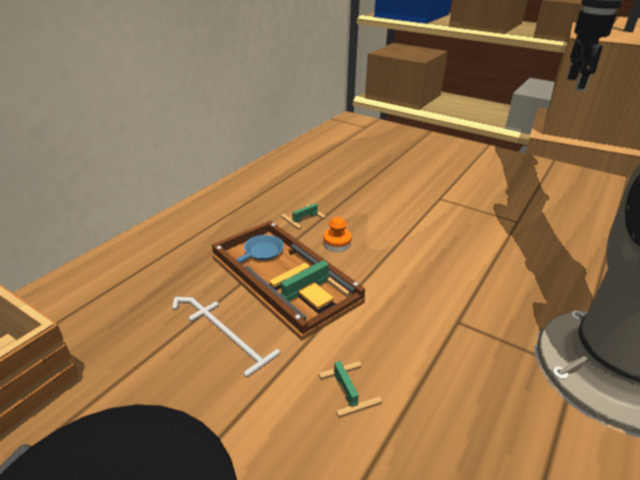

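The top view shows three green gate-like things: one inside the caddy at (264,252), a small one at (388,171) and a small one at (188,345). The one in the caddy is the largest and sits on the brass catch, so that is the one meant. I'll check it in a close crop and fit the caddy pose.

```bash
python3 - <<'E'
from h import *
c=shot("top","crop1.png",(200,125,350,315),3.1)
px={'FL':(264,133),'FR':(339,155),'RR':(291,307),'RL':(215,284)}
P={k:ray(c,*v,.036 if k[0]=='F' else .036)[:2] for k,v in px.items()}
for k in P: print(k,P[k])
print(np.linalg.norm(P['FL']-P['RL']),np.linalg.norm(P['FR']-P['RR']),np.linalg.norm(P['FL']-P['FR']))
# fit pose
L=np.array([[.17,.073],[.17,-.073],[-.12,-.073],[-.12,.073]]);W=np.array([P[k] for k in('FL','FR','RR','RL')])
from scipy.optimize import least_squares
f=lambda p:(p[:2]+L@np.array([[np.cos(p[2]),np.sin(p[2])],[-np.sin(p[2]),np.cos(p[2])]])-W).ravel()
r=least_squares(f,[.45,.1,-.2]);print(r.x,r.fun*1e3)
x,y,a=r.x;Rt=np.array([[np.cos(a),-np.sin(a)],[np.sin(a),np.cos(a)]])
for n,u,v,z in[('gate top L rear',236,246,.058),('gate top mid',264,252,.058),('cross R',297,237,.028),('strip rear',257,287,.028),('spoon',296,179,.03)]:
    print(n,Rt.T@(ray(c,u,v,z)[:2]-[x,y]))
E
```

```text
FL [0.71473822 0.14577865]
FR [0.67593062 0.00945867]
RR [0.40378797 0.08804356]
RL [0.44057653 0.22407163]
0.2851217661168533 0.28326172366961166 0.141736265118497
[ 0.53471721  0.12369557 -0.27785924] [ 3.48234407  1.48639364  2.24249618 -2.59376799 -4.49186538 -1.63234892
 -1.23297488  2.73972327]
gate top L rear [-0.04296247  0.05072585]
gate top mid [-0.03849434  0.00106902]
cross R [ 0.00490241 -0.04249229]
strip rear [-0.10137023 -0.00107041]
spoon [ 0.1044377  -0.00944475]
```

View pics/crop1.png

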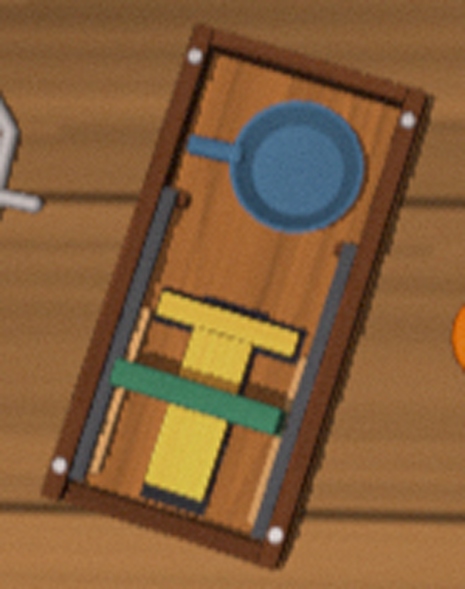

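The crop confirms the large green gate, at crop (198,395), standing over the brass T. The cross piece is ahead of it at (230,325), the bare strip is behind it at (185,450), and the spoon rest is at (298,168). The catch measures 84 mm across, as given. The caddy origin comes out near (0.535, 0.124) with yaw -0.278, and the gate at caddy x of about -40 mm. Plan: shut the jaws, with the jaw axis across the caddy, land at caddy x = -72, press, then push.

Call:
drive_tool:
  series: [-1,49,-24,0,0,0,0,-1,49,-24,0,0,0,0,-1,49,-24,0,0,0,0,-1,49,-24,0,0,0,0,-1,49,-24,0,0,0,0,-1,49,-24,0,0,0,0,-1,49,-24,0,0,0,0,-1,0,0,0,0,0,0.161,-1,0,0,0,0,0,0.161,-1,0,0,0,0,0,0.161,-1,0,0,0,0,0,0.161,-1,0,0,0,0,0,0]
  force: 30

```text
t: 1.65
eef_pos: [0.5012, -0.3511, 0.253]
tool_rot: [0.0, 0.99, -0.138, -0.0]
contact_force: [0.5, 0.4, 0.9]
gripper_width: -0.002
```

Call:
drive_tool:
  series: [-1,-18.9,-51.7,0,0,0,0,-1,-18.9,-51.7,0,0,0,0,-1,-18.9,-51.7,0,0,0,0,-1,-18.9,-51.7,0,0,0,0,-1,-18.9,-51.7,0,0,0,0,-1,-18.9,-51.7,0,0,0,0,-1,-18.9,-51.7,0,0,0,0,-1,-18.9,-51.7,0,0,0,0,-1,-18.9,-51.7,0,0,0,0,-1,0,0,50,0,0,0,-1,0,0,50,0,0,0,-1,0,0,50,0,0,0]

```text
t: 3.15
eef_pos: [0.4662, 0.1431, 0.1021]
tool_rot: [-0.0, 0.991, -0.137, 0.0]
contact_force: [0.3, -0.7, -0.4]
gripper_width: -0.001
```

```bash
python3 - <<'E'
from h import *
c=shot("side","s2.png",(200,200,400,350),4)
o=bot.get_obs();print(o['t'],o['eef_pos'],o['tool_rot'],o['q'],o['contact_force'])
p=o['eef_pos'];b=np.array([.5347,.1237]);a=-.278
f=lambda x,y,z:[b[0]+x*np.cos(a)-y*np.sin(a),b[1]+x*np.sin(a)+y*np.cos(a),z]
pts=[[p[0],p[1],p[2]-.022],f(-.095,.018,.028),f(-.095,-.018,.028),f(0,.042,.028),f(.014,.042,.028),f(.014,-.042,.028),f(-.04,.049,.058),f(-.04,-.049,.058)]
print((proj(c,pts)-[200,200])*4)
E
```

```text
3.2 [0.46237372 0.1415847  0.09650425] [ 0.00180207  0.99055249 -0.13706647 -0.00391044] [-0.20727617  0.40873941 -0.26207122  2.11434567  0.1695555   0.64651198
 -2.43110302] [-1.82499413  0.44579244 -4.75567291]
[[482.70855532 290.6865212 ]
 [475.99026485 418.80063619]
 [538.83495861 382.60601918]
 [298.38554122 331.4824354 ]
 [280.17839488 316.20437854]
 [423.6893098  244.36590192]
 [337.46335299 330.66818765]
 [510.42527939 241.4229787 ]]
```

View pics/s2.png

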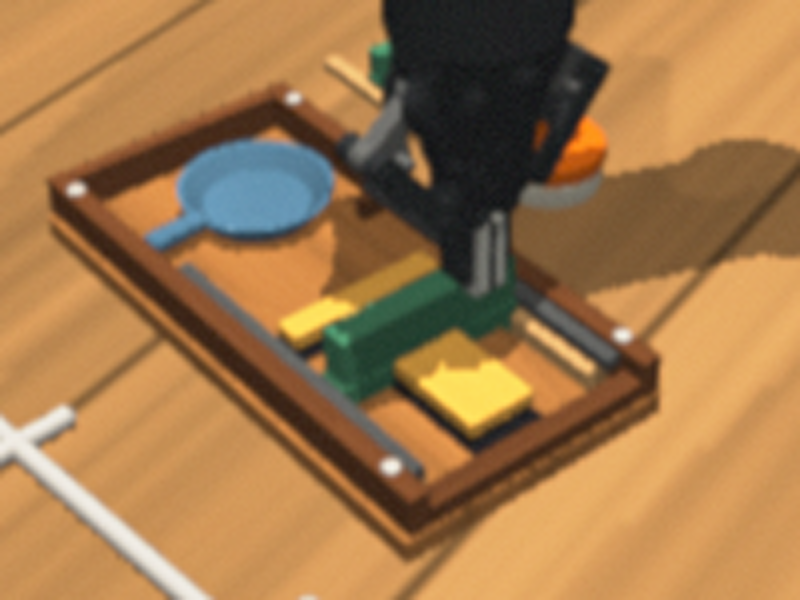

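The side view puts the shut fingertips at crop (485,293), as predicted, over the strip line behind the gate. The strip's rear corners at (470,434) and (533,388) agree with the model to about 2 mm. I'll lower to just above the catch.

Call:
drive_tool:
  series: [-1,0,0,0,0,0,0,-1,0,0,0,0,0,0,-1,0,0,15,0,0,0,-1,0,0,15,0,0,0,-1,0,0,10,0,0,0,-1,0,0,5,0,0,0,-1,0,0,0,0,0,0,-1,0,0,0,0,0,0]

```text
t: 4.2
eef_pos: [0.4662, 0.143, 0.0585]
tool_rot: [-0.0, 0.99, -0.139, 0.0]
contact_force: [0.5, 0.3, -0.1]
gripper_width: -0.001
```

Call:
drive_tool:
  series: [-1,0,0,5,0,0,0,-1,0,0,4,0,0,0,-1,0,0,3,0,0,0,-1,0,0,3,0,0,0,-1,0,0,3,0,0,0,-1,0,0,0,0,0,0,-1,0,0,0,0,0,0]

```text
t: 5.08
eef_pos: [0.4662, 0.1429, 0.0406]
tool_rot: [0.0, 0.99, -0.139, 0.0]
contact_force: [-1.2, -1.4, 8.1]
gripper_width: -0.001
```

Call:
drive_tool:
  series: [-1,0,0,2,0,0,0,-1,0,0,1,0,0,0,-1,0,0,0,0,0,0,-1,0,0,0,0,0,0]

```text
t: 5.58
eef_pos: [0.4662, 0.143, 0.0385]
tool_rot: [0.0, 0.99, -0.139, 0.0]
contact_force: [-5.3, -1.6, 19.9]
gripper_width: 0.0
```

The catch is fully down: tip at 16.5 mm, 20 N. Now I push along +x.

Call:
drive_tool:
  series: [-1,4,0,0,0,0,0,-1,4,0,0,0,0,0,-1,4,0,0,0,0,0,-1,4,0,0,0,0,0,-1,4,0,0,0,0,0,-1,4,0,0,0,0,0,-1,4,0,0,0,0,0,-1,0,0,0,0,0,0]

```text
t: 6.58
eef_pos: [0.4875, 0.1377, 0.0385]
tool_rot: [0.001, 0.991, -0.137, -0.004]
contact_force: [-21.0, 4.6, 35.5]
gripper_width: -0.0
```

```bash
python3 - <<'E'
from h import *
shot("side","s3.png",(200,200,400,350),4)
E
```

```text
(no output)
```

View pics/s3.png

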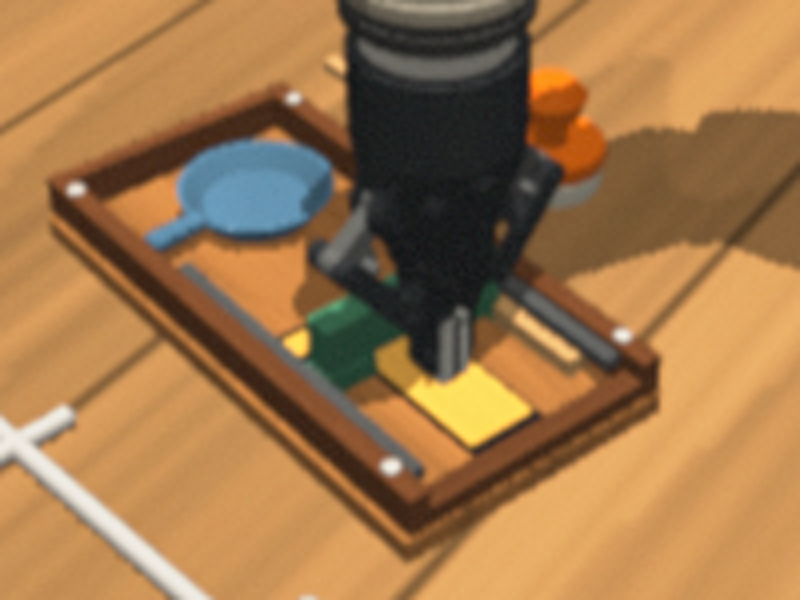

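The gate is moving ahead of the fingers: its left end has gone from (340,330) to (320,330) and the catch is flat. Down force has crept up to 35 N, so I'll ease it by 1 mm and carry on pushing.

Call:
drive_tool:
  series: [-1,4,0,-0.5,0,0,0,-1,4,0,-0.5,0,0,0,-1,4,0,0,0,0,0,-1,4,0,0,0,0,0,-1,0,0,0,0,0,0]

```text
t: 7.25
eef_pos: [0.5041, 0.1329, 0.0388]
tool_rot: [0.0, 0.99, -0.138, -0.003]
contact_force: [-15.2, 3.6, 23.7]
gripper_width: -0.002
```

Call:
drive_tool:
  series: [-1,4,0,0,0,0,0,-1,4,0,0,0,0,0,-1,4,0,0,0,0,0,-1,4,0,0,0,0,0,-1,4,0,0,0,0,0,-1,0,0,0,0,0,0]

```text
t: 8.0
eef_pos: [0.5232, 0.1277, 0.0389]
tool_rot: [0.0, 0.99, -0.138, -0.004]
contact_force: [-17.1, 3.9, 23.6]
gripper_width: -0.001
```

Call:
drive_tool:
  series: [-1,4,0,0,0,0,0,-1,4,0,0,0,0,0,-1,4,0,0,0,0,0,-1,3,0,0,0,0,0,-1,0,0,0,0,0,0]

```text
t: 8.62
eef_pos: [0.538, 0.1236, 0.0389]
tool_rot: [0.0, 0.99, -0.138, -0.003]
contact_force: [-14.9, 4.7, 22.6]
gripper_width: -0.0
```

```bash
python3 - <<'E'
from h import *
shot("side","s4.png",(200,200,400,350),4)
E
```

```text
(no output)
```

View pics/s4.png

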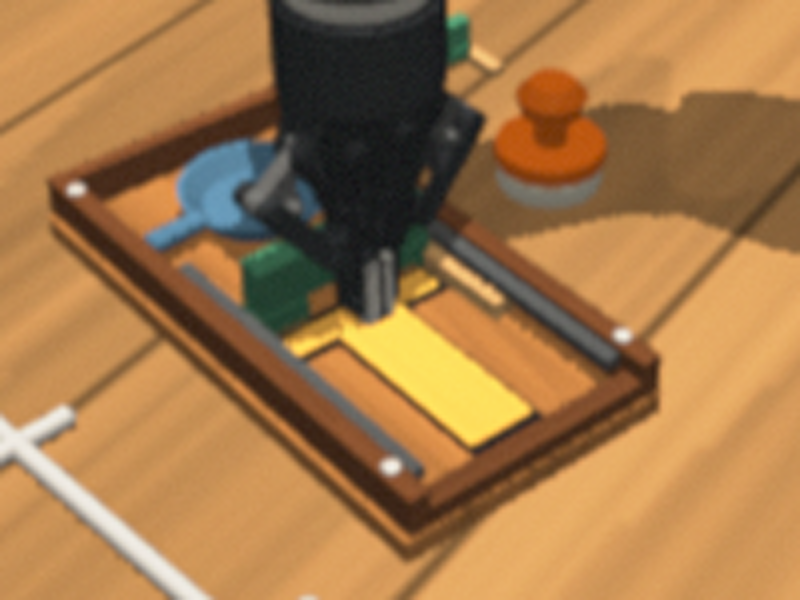

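The gate, with its left end at crop (250,280), is now over the held-down cross piece at (320,335)–(430,290) and nearly home. I'll push on in small steps to find the stop.

Call:
drive_tool:
  series: [-1,2,0,0,0,0,0,-1,2,0,0,0,0,0,-1,0,0,0,0,0,0]

```text
t: 9.05
eef_pos: [0.5384, 0.1236, 0.0389]
tool_rot: [0.001, 0.991, -0.137, -0.006]
contact_force: [-25.0, 6.5, 32.7]
gripper_width: -0.004
```

Call:
drive_tool:
  series: [-1,2,0,0,0,0,0,-1,0,0,0,0,0,0]

```text
t: 9.3
eef_pos: [0.5385, 0.1236, 0.0388]
tool_rot: [0.001, 0.991, -0.137, -0.008]
contact_force: [-30.0, 7.7, 37.4]
gripper_width: -0.002
```

The force rises with no further motion, so the gate is at its stops. I back off the gate face while still pressing, then lift straight up and clear.

Call:
drive_tool:
  series: [-1,-4,0,0,0,0,0,-1,-4,0,0,0,0,0,-1,-4,0,0,0,0,0,-1,0,0,0,0,0,0,-1,0,0,-5,0,0,0,-1,0,0,-10,0,0,0,-1,0,0,-20,0,0,0,-1,0,0,-40,0,0,0,-1,-30,0,-50,0,0,0,-1,-40,20,-40,0,0,0,-1,-10,50,-10,0,0,0,-1,0,50,0,0,0,0]

```text
t: 10.8
eef_pos: [0.4248, 0.0288, 0.2142]
tool_rot: [0.0, 0.99, -0.138, 0.0]
contact_force: [1.1, -1.4, -0.1]
gripper_width: -0.001
```

Call:
drive_tool:
  series: [-1,0,50,0,0,0,0,-1,0,50,0,0,0,0,-1,0,50,0,0,0,0,-1,0,50,0,0,0,0,-1,0,0,0,0,0,0,-1,0,0,0,0,0,0]

```text
t: 11.55
eef_pos: [0.3708, -0.1621, 0.2131]
tool_rot: [-0.0, 0.99, -0.139, -0.0]
contact_force: [0.2, 0.2, 1.0]
gripper_width: -0.003
```

```bash
python3 - <<'E'
from h import *
c=shot("side","s5.png",(200,200,400,350),4)
b=np.array([.5347,.1237]);a=-.278
f=lambda x,y,z:[b[0]+x*np.cos(a)-y*np.sin(a),b[1]+x*np.sin(a)+y*np.cos(a),z]
for z in(.028,.017): print(z,((proj(c,[f(-.095,.018,z),f(-.095,-.018,z),f(0,-.042,z)])-[200,200])*4).round().tolist())
print(((proj(c,[f(x,.049,.058) for x in(.015,.02,.025)])-[200,200])*4).round().tolist())
d=shot("top","t5.png",(200,125,350,315),3.1)
print(bot.get_obs()['eef_pos'],bot.get_obs()['contact_force'])
E
```

```text
0.028 [[476.0, 419.0], [539.0, 383.0], [442.0, 258.0]]
0.017 [[476.0, 438.0], [538.0, 401.0], [442.0, 276.0]]
[[263.0, 269.0], [256.0, 264.0], [250.0, 259.0]]
[ 0.37130113 -0.16151739  0.21315413] [-0.47684535  0.25142183 -0.77605566]
```

View pics/s5.png

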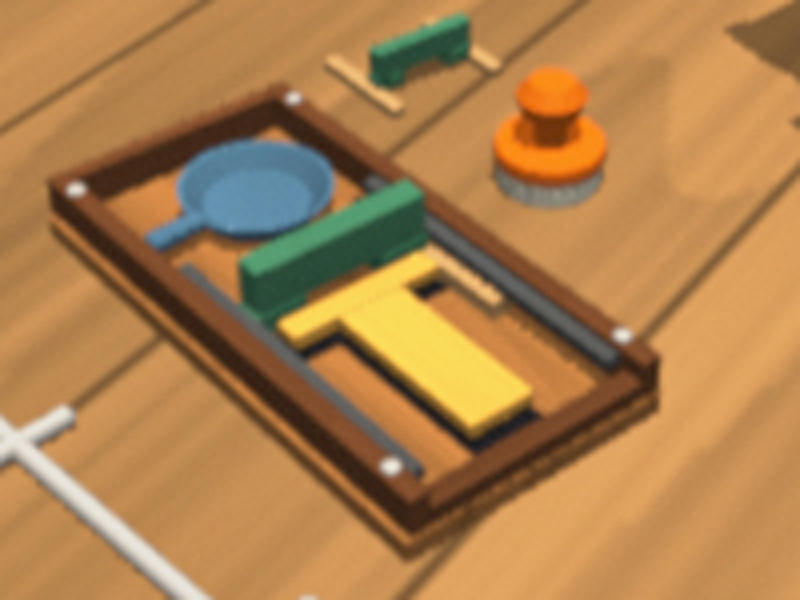

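View pics/t5.png

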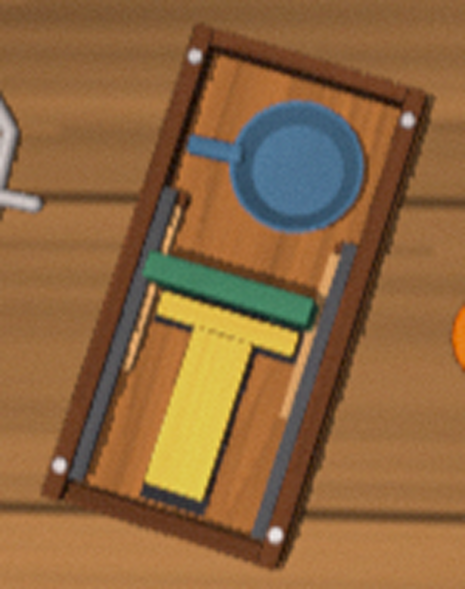

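The last side view shows the catch fully up again behind the gate: its cross piece is at crop (360,300) and its thick front edge shows at (500,415). The top view shows the gate at (230,290), with its runners against the stop pegs at (183,198) and (345,248). The spoon rest at (298,166), the lifter and the scrubber are where they were, and the arm is clear.

```bash
python3 -c "
from station import bot
print(bot.hand_in())"
```

```text
the job is handed in; nothing more can be done
None
```

I closed the green gate and handed the job in at about 11.6 s. In the last pictures it looks locked, though `hand_in` gives no verdict.

- **Pressing:** with the jaws shut, I pressed the catch fully down behind the gate. The fingertips were at 16.5 mm, with about 20 N.
- **Pushing:** I kept the catch down and pushed the gate over it until the force rose with no further movement. I then backed off the gate face, lifted straight up and moved clear.
- **Final pictures:** the catch is fully up behind the gate, and the gate's runners are at the stop pegs. The spoon rest and scrubber look unmoved, as does the part of the lid lifter in view. The force on the tool is about zero.
- **Small disagreement:** my fitted caddy pose put the stop about 2 mm short of the expected position, so the gate came out at about 23 mm instead of 25. That is within the error of the fit. The catch rising freely behind the gate supports it being home.
- **Force:** the down force rose to 35–37 N at times while pushing, more than intended. That was on the fingertips, and I saw no sign that it mattered.

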